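# Match the click wheels of the mixing-ratio board

## Task

The board on the bench has two eight-lobed click wheels side by side, each with a raised steel rib as its pointer, which set the parts of a two-part casting mix. For an equal mix, flick the left wheel round by its lobes with a fingertip, click by click, until its rib points the same way as the right wheel's and it rests in that click place. Push gently and grasp nothing; leave the right wheel, and the things standing on and around the board, as they are.

Things in the scene. Friction and masses are not known exactly. Their poses are not given: they have to be found in the camera images.
- left_wheel: Left (+y) click wheel, to be set: flat, black, turns without end about an upright axis. Origin: on the axis, level with the board's top; z up, x along its raised steel index rib. Eight straight lobes 45 degrees apart (one along the rib), 10 mm wide, run from the 80 mm body out to 62 mm from the axis, 12 to 30 mm above the board's top. Starts 2 to 4 clicks clockwise of the right one.
- right_wheel: Right click wheel, the same in shape, size and frame; shows the setting to match. Each wheel has eight click places 45 degrees apart; in each of them some lobe points along the board's +x axis. It takes about 5 N at the lobes to leave a place; past half-way the wheel snaps on to the next by itself, either way round. Both may settle for half a second at the start.
- left_index (a point): Outer end of the left wheel's index rib (50 mm long, 7 mm wide, 5 mm high, on the wheel's face), on its top: 59 mm from the axis, 35 mm above the board's top; x axis outward along the rib.
- right_index (a point): Outer end of the right wheel's index rib, likewise.
- board: Plywood board fixed to the bench, 12 mm thick, 360 mm wide. Origin on the underside midway between the wheels' axes, which lie 85 mm to either side along y; x points to its back edge. It reaches 80 mm forward and 120 mm back of the origin. Plunger blocks 11 mm high stand 77 to 101 mm behind each axis; inlaid dots mark the eight places.
- dropper: small amber dropper bottle with a black rubber top, 33 mm across, 102 mm tall; stands on the board behind the gap between the wheels; loose, origin at the centre of its underside; not to be moved
- pigment_red: clear pigment jar with a yellow lid, 45 mm across, 100 mm tall; stands on the board's right rear corner; loose, origin at the centre of its underside; not to be moved
- cup_a: plastic cup, 94 mm across, 83 mm tall, left of the board; loose, origin at the centre of its underside; not to be moved
- masking_tape: roll of tape lying flat, 105 mm across, 25 mm high, left of the board; loose, origin at the centre of its underside; not to be moved
- mixing_bowl_2: mixing bowl, 203 mm across, 82 mm high, right of the board; loose, origin at the centre of its underside; not to be moved
- plaster_blank_2: small plaster block, 48x48x20 mm, right of the board; loose, origin at the centre of its underside; not to be moved

How it is judged:
On the way:
1. a fingertip pushes the left wheel (contact force between the fingers and left_wheel above 0.8 N), for 0.05 s.
At the end, for the whole second after the job is handed in: The two ribs point the same way (not opposite) within 10 degrees, their outer ends 150 to 190 mm apart, and both wheels are at rest (angle between the x axis of left_index and the x axis of right_index, either way round below 0.17 rad and distance between left_index and right_index between 0.15 and 0.19 m and angular speed of each of left_wheel, right_wheel below 0.1 rad/s); the robot touches nothing.
It fails at once if the right wheel is turned on to another place (its rib's end moves more than 30 mm) (distance of right_index from where it was at the start of the episode above 0.03 m).
It fails at once if the left wheel is pinched or shoved with more than 40 N (contact force between the fingers and left_wheel above 40 N).
It fails at once if a thing on the board is moved more than 30 mm or knocked over (distance of any of dropper, pigment_red from where it was at the start of the episode above 0.03 m or angle between any of dropper, pigment_red's own z axis and vertical above 0.5 rad).
It fails at once if a thing beside the board is moved more than 30 mm or knocked over (distance of any of cup_a, masking_tape, mixing_bowl_2, plaster_blank_2 from where it was at the start of the episode above 0.03 m or angle between any of cup_a, masking_tape, mixing_bowl_2, plaster_blank_2's own z axis and vertical above 0.5 rad).
It also fails if it takes over 48 s, if anything falls off the work surface, if the arm or the gripper's body presses on something with over 40 N, if the wrist force passes 120 N, or if a joint passes its speed limit or range.

## Robot

A 7-joint arm with a two-finger parallel gripper is mounted at the origin on a cart in front of the work surface, level with it; the furniture and walls round the work are solid. World frame = base frame: x ahead of the robot, y to its left, z up, the work surface at z = 0. Lengths are in m, angles in rad, forces in N, time in s.
With the tool pointing down it reaches from about 0.425 to 0.95 m from the base axis. Payload 4.7 kg.
Tool frame: the origin (TCP) lies at the very end of the fingers, on their centre line; the grasp point (between the pads) lies 19 mm behind it; z points along the fingers, y is the direction in which the jaws open and shut (so a half turn about z gives the same grasp; the last joint's range is limited). The gripper opens to 87 mm and grips with 3 to 60 N. Pads are 19 mm wide; open, the fingers measure 117 mm over their backs; the gripper's body (75 mm by 190 mm) begins 51 mm behind the grasp point.
Start: joints at [-1.239, 0.469, -0.049, 1.532, 0.024, 1.141, -0.082], TCP at [0.238, 0.632, 0.223] pointing down, gripper open.
Joint ranges: [-2.59, 2.59], [-0.33, 1.99], [-1.39, 1.29], [0.1, 2.45], [-1.04, 4.18], [0.21, 1.99], [-2.66, 2.66]. Speed limits (rad/s): [2.57, 2.57, 3.14, 3.14, 3.14, 3.14, 3.14].

## Interface

Orientations are given as a unit quaternion [x, y, z, w].
In Python, from bench import r gives the robot as it stands. Calls block until the motion is done:
- r.move_pose(position, orientation): joint-space move of the TCP to a pose.
- r.movel(position, ori=None, speed=0.15, force_limit=None): straight line of the TCP; ori=None keeps the orientation; speed is the mean speed in m/s. With force_limit (N) it stops when the force on the tool has changed by that much, and returns True; else False.
- r.set_joints(angles): joint-space move.
- r.grip(opening, effort=None): opening from 0.0 (shut) to 1.0 (fully open); effort is the grip in N (None keeps the last); returns when the fingers have stopped.
- r.sleep(seconds).
- r.solve_ik(position, orientation): joint angles nearest the present ones, or None.
- r.sense(): the state.
- r.grab_frame(name): name is "scene" or "top" or "wrist"; returns the picture (400x640x3 uint8, red, green, blue); there is no depth.
- r.camera_params(name): a dict with "fov_y" (degrees; the focal length in pixels is half the picture's height over the tangent of half this angle, whatever the lens; pixels are square), "cx", "cy" (the principal point, pixels), "D" ([k1, k2, p1, p2, k3] as OpenCV has them; the pictures are not rectified), "origin" and "orientation" of the camera in the world; the wrist camera has in their place "mount" (4x4, takes a point from camera to tool coordinates, whose origin is the TCP and whose axes are the flange's). Camera axes: x right, y up, looking along -z (the intrinsics and any distortion apply to the point x, -y, -z); pixel columns grow to the right and rows downward; lengths in m; the calibration is good to about 2 mm. A picture is of the moment at which its call begins: read the wrist's pose just before it. camera_params takes no time and is no camera call.
A pose or a line that the arm cannot do raises r.PlanningError and nothing moves.
- r.hand_in(): hands the job in, once; it reports no verdict.
Trained networks look in the newest picture that a camera, given by its name, has taken for a name from the list of things; names that differ only in an ending like _2 or _b are one class to them, and where a whole thing is asked for, a point or a joint stands for the part that bears it (a point fixed in the world has none). Each returns a list of dicts, best first, with "confidence" (0 to 1); they miss things now and then, are a little off and sometimes report something else, mostly with a low value. They report only what shows in the picture. A call takes as long as a camera call.
- r.outline_of(name, camera): "mask" (400x640 bool, what is visible of it) and "location" ([column, row] in pixels, amid what is visible of it).
The state is a dict: "time_s": time; "qpos": joint angles; "joint_velocities": joint speeds; "joint_torque": joint torques, N m; "eef_pos": TCP position; "orientation": TCP orientation; "ft_force": force on the tool from outside, world axes, zero at the start; "moment": the same for the moment, N m; "finger_gap": opening from 0.0 (shut) to 1.0 (fully open).
Only numpy, scipy, OpenCV 4.12 (cv2) and the standard library are available. Lean on these libraries where they do the work, as an engineer would, in place of code of your own. Each camera call takes 0.05 s, during which the arm holds its last target. There are 200 camera calls.

## Working session

There is one attempt and no reset: what is moved stays moved. The work goes in short steps, each a Python script; the robot and the scene stay as the last script left them, time stands still between calls to the robot, and variables do not carry over. Pictures are saved under pics/ and viewed, about 8 in all and at most 12, crops included, and the job is handed in when it is done.

```bash
mkdir -p pics; ls
python3 - <<'E'
from bench import r
import cv2, numpy as np
for c in("scene","top"):
    im=r.grab_frame(c); cv2.imwrite(f"pics/{c}0.png",im[...,::-1]); print(c,r.camera_params(c))
    for n in("left_wheel","left_index","board","dropper","pigment_red","cup_a"):
        print(n,[(round(d["confidence"],2),np.round(d["location"])) for d in r.outline_of(n,c)])
print(r.camera_params("wrist")); print(r.sense())
E
```

```text
pics
scene {'fov_y': 50.369043060344545, 'cx': 313.68997057987957, 'cy': 205.26553361615862, 'D': array([0.03069578, 0.        , 0.        , 0.        , 0.        ]), 'origin': array([-0.18395527, -0.41614952,  1.04379378]), 'orientation': array([ 0.29145966, -0.17278011, -0.47944376,  0.80952578])}
left_wheel [(0.59, array([270., 201.]))]
left_index [(0.76, array([271., 203.]))]
board [(0.7, array([298., 218.]))]
dropper [(0.76, array([309., 191.]))]
pigment_red [(0.9, array([357., 203.]))]
cup_a [(0.91, array([212., 150.])), (0.19, array([302., 217.]))]
top {'fov_y': 51.71271262441287, 'cx': 321.34264535822086, 'cy': 195.36723443197906, 'D': array([-0.00728372,  0.        ,  0.        ,  0.        ,  0.        ]), 'origin': array([ 0.37796923, -0.00904148,  1.42752303]), 'orientation': array([ 0.04072798, -0.03834003, -0.69616675,  0.71569765])}
left_wheel [(0.61, array([290., 205.]))]
left_index [(0.95, array([288., 205.]))]
board [(0.87, array([312., 199.]))]
dropper [(0.72, array([203., 177.])), (0.5, array([316., 180.]))]
pigment_red [(0.78, array([362., 175.])), (0.25, array([
[... 596 characters left out ...]
888074,  0.46855556, -0.04860484,  1.53249914,  0.02410716,
        1.1410188 , -0.08233062]), 'joint_velocities': array([ 1.59705751e-03, -1.13127015e-03, -1.19004596e-03,  5.91851366e-06,
        4.94796228e-04,  4.45375196e-04, -6.02296097e-04]), 'joint_torque': array([-8.88588693e-04, -5.07677722e+01, -8.09209538e-02, -2.36405808e+01,
       -6.11444889e-02,  3.13347776e-02,  2.89377056e-05]), 'eef_pos': array([0.23826125, 0.63156509, 0.22260322]), 'orientation': array([ 1.79437337e-01,  9.83769403e-01,  5.38227505e-05, -8.50345220e-06]), 'ft_force': array([ 0.66420038, -0.21485706, -0.12287124]), 'moment': array([ 0.0267078 , -0.03589601, -0.01467497]), 'finger_gap': 0.9999568302992078}
```

View pics/top0.png

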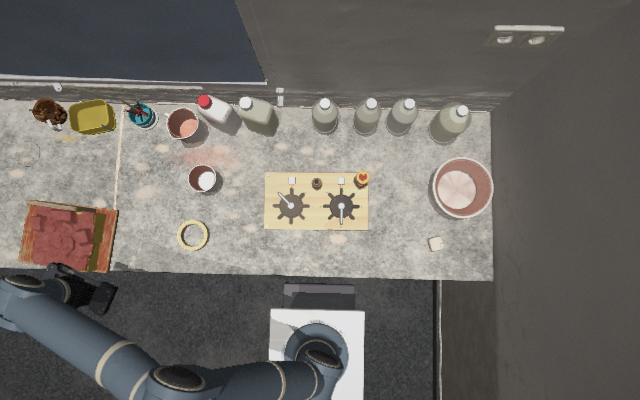

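View pics/scene0.png

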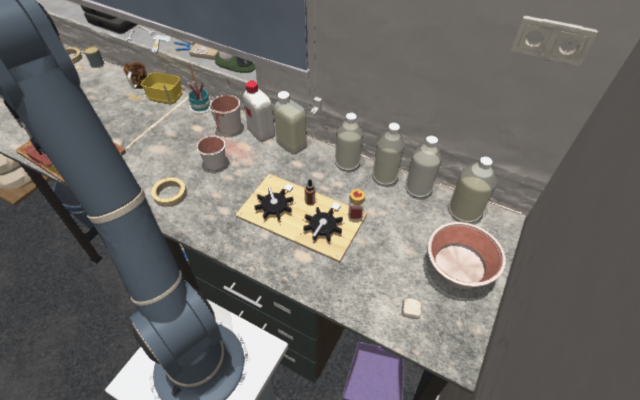

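```bash
cat > h.py <<'E'
from bench import r
import cv2, numpy as np
from scipy.spatial.transform import Rotation as R
def cam(c,s=None):
    p=r.camera_params(c); f=200/np.tan(np.radians(p["fov_y"]/2))
    K=np.array([[f,0,p["cx"]],[0,f,p["cy"]],[0,0,1.]])
    if "mount" in p:
        T=np.eye(4);T[:3,:3]=R.from_quat(s["orientation"]).as_matrix();T[:3,3]=s["eef_pos"];M=T@p["mount"];return K,p["D"],M[:3,:3],M[:3,3]
    return K,p["D"],R.from_quat(p["orientation"]).as_matrix(),np.array(p["origin"])
def unproj(C,px,z):
    K,D,Rm,o=C; u=cv2.undistortPoints(np.float64(px).reshape(-1,1,2),K,D)[:,0]
    d=np.c_[u[:,0],-u[:,1],-np.ones(len(u))]@Rm.T
    return o+d*((z-o[2])/d[:,2])[:,None]
def proj(C,P):
    K,D,Rm,o=C; q=(np.float64(P).reshape(-1,3)-o)@Rm*[1,-1,-1]
    return cv2.projectPoints(q,np.zeros(3),np.zeros(3),K,D)[0][:,0]
def board(C,m):
    pts=np.argwhere(m)[:,::-1]; w=unproj(C,pts,0.012)[:,:2]
    (c,sz,a)=cv2.minAreaRect(np.float32(w*1000)); b=cv2.boxPoints((c,sz,a))/1000
    e=[b[1]-b[0],b[2]-b[1]]; L=max(e,key=np.linalg.norm); L=L/np.linalg.norm(L); L=L*np.sign(L[1])
    x=np.array([L[1],-L[0]]); o=np.array(c)/1000-0.02*x
    return o,x,L,sz
E
python3 - <<'E'
from h import *
for c in("top","scene"):
    im=r.grab_frame(c);C=cam(c); d=r.outline_of("board",c)[0]; o,x,y,sz=board(C,d["mask"])
    print(c,"origin",o,"x",x,"yaw",np.degrees(np.arctan2(x[1],x[0])),"size",sz,"L",o+.085*y,"R",o-.085*y)
    for n,z in(("left_wheel",.04),("left_index",.04),("dropper",.06),("pigment_red",.06),("right_wheel",.04)):
        print(n,[(round(e["confidence"],2),unproj(C,e["location"],z)[0,:2].round(3)) for e in r.outline_of(n,c)])
    if c=="top": cv2.imwrite("pics/topcrop.png",cv2.resize(im[160:240,250:385,::-1],None,fx=5,fy=5,interpolation=2))
E
```

```text
Traceback (most recent call last):
IndexError: list index out of range
```

```bash
cat >> h.py <<'E'
def find(n,c,k=4):
    for _ in range(k):
        s=r.sense(); im=r.grab_frame(c); l=r.outline_of(n,c)
        if l and l[0]["confidence"]>.4: return l[0],im,cam(c,s)
    return None,im,cam(c,s)
E
python3 - <<'E'
from h import *
for c in("top","scene"):
    d,im,C=find("board",c)
    if d:
        o,x,y,sz=board(C,d["mask"])
        print(c,"origin",o,"yaw",np.degrees(np.arctan2(x[1],x[0])),"size",sz,"L",o+.085*y,"R",o-.085*y)
    for n,z in(("left_wheel",.04),("left_index",.04),("dropper",.06),("pigment_red",.06),("right_wheel",.04)):
        print(n,[(round(e["confidence"],2),unproj(C,e["location"],z)[0,:2].round(3)) for e in r.outline_of(n,c)])
    if c=="top": cv2.imwrite("pics/topcrop.png",cv2.resize(im[160:240,250:385,::-1],None,fx=5,fy=5,interpolation=2))
E
```

```text
top origin [0.498537   0.01399371] yaw 0.9619532 size (199.54591369628906, 361.9689636230469) L [0.49710998 0.09898173] R [ 0.49996402 -0.07099431]
left_wheel [(0.78, array([0.496, 0.103]))]
left_index [(0.66, array([0.503, 0.101]))]
dropper [(0.45, array([0.57, 0.01]))]
pigment_red [(0.67, array([ 0.598, -0.129]))]
right_wheel [(0.65, array([ 0.492, -0.069]))]
scene origin [0.49522886 0.01117783] yaw 0.7839955 size (204.79090881347656, 361.4405212402344) L [0.49406582 0.09616988] R [ 0.49639191 -0.07381421]
left_wheel [(0.88, array([0.498, 0.096]))]
left_index [(0.98, array([0.49 , 0.097]))]
dropper [(0.74, array([0.568, 0.014]))]
pigment_red [(0.86, array([ 0.599, -0.131]))]
right_wheel [(0.98, array([ 0.502, -0.081])), (0.27, array([0.493, 0.107]))]
```

View pics/topcrop.png

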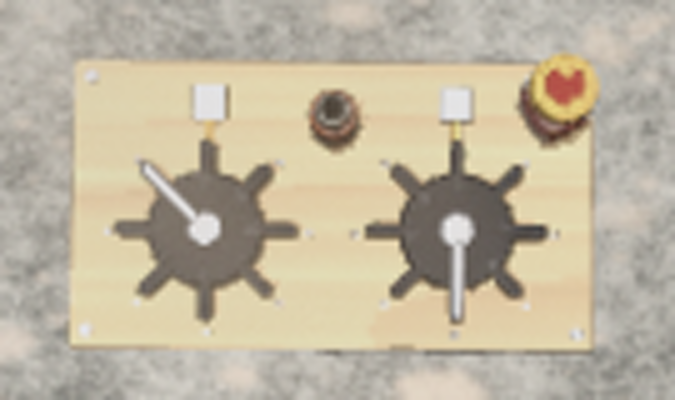

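```bash
cat >> h.py <<'E'
def Q(th):  # tool down, jaw axis along world angle th (deg)
    f=np.radians(th+90)/2; return np.array([np.cos(f),np.sin(f),0,0])
def P(ax,th,rad,z): t=np.radians(th); return np.array([ax[0]+rad*np.cos(t),ax[1]+rad*np.sin(t),z])
E
python3 - <<'E'
from h import *
ax=(.4955,.0975)
r.grip(0.0)
r.move_pose(P(ax,68.4,.07,.25),Q(68.4))
for t in range(68,225,15):
    q=r.solve_ik(P(ax,t,.066,.027),Q(t)); print(t,None if q is None else q.round(2))
d,im,C=find("left_wheel","wrist")
print(r.sense()["time_s"],r.sense()["eef_pos"])
for n in("left_wheel","right_wheel","board"):
    for e in r.outline_of(n,"wrist"):
        m=e["mask"]; w=unproj(C,np.argwhere(m)[:,::-1],.042)[:,:2]
        c,s=cv2.minEnclosingCircle(np.float32(w*1000)); print(n,round(e["confidence"],2),w.mean(0),np.array(c)/1000,s)
cv2.imwrite("pics/w1.png",im[...,::-1])
E
```

```text
68 [-0.52  0.51  0.19  2.02 -0.16  0.62  0.96]
83 [-0.51  0.5   0.15  2.05 -0.13  0.6   1.18]
98 [-0.5   0.48  0.12  2.09 -0.1   0.58  1.4 ]
113 [-0.48  0.46  0.09  2.12 -0.07  0.56  1.63]
128 [-0.44  0.44  0.04  2.16 -0.04  0.55  1.86]
143 [-0.4   0.42  0.01  2.19 -0.01  0.53  2.11]
158 [-0.36  0.4  -0.01  2.22  0.01  0.52  2.38]
173 [-0.29  0.4  -0.06  2.23  0.04  0.51  2.64]
188 [ 0.49  0.61 -0.99  2.2   0.79  0.74  2.24]
203 [ 0.64  0.73 -1.18  2.2   0.93  0.87  2.4 ]
218 [-1.04  0.69  1.11  2.27 -0.94  0.78 -1.74]
5.1 [0.52103299 0.16384045 0.24982511]
left_wheel 0.88 [0.49546892 0.10151702] [0.49651166 0.10037274] 61.48142623901367
right_wheel 0.73 [ 0.4977538  -0.06497704] [ 0.50044095 -0.06541769] 65.3246078491211
board 0.71 [0.49810661 0.04672696] [0.51333716 0.02947906] 187.4658203125
board 0.3 [ 0.49736398 -0.06406517] [ 0.49833636 -0.06636772] 66.16513061523438
```

View pics/w1.png

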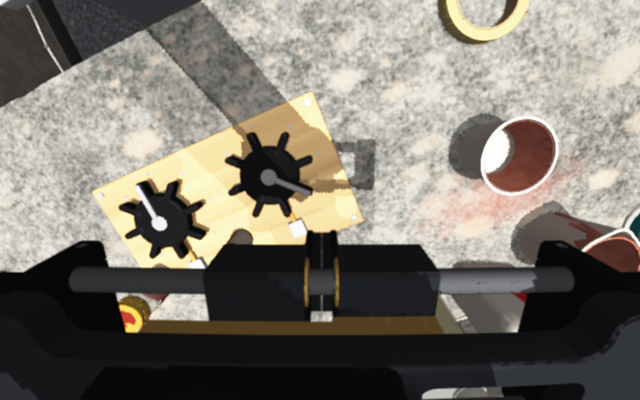

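```bash
cat >> h.py <<'E'
AX=(.4965,.0995); YAW=.9
def stroke(a0,a1,step=5,rad=.066,z=.027):
    f0=r.sense()["ft_force"]; mx=[]
    for a in np.arange(a0+step,a1+.1,step):
        hit=r.movel(P(AX,a+YAW,rad,z),Q(a+YAW),speed=.05,force_limit=25)
        mx.append(round(float(np.linalg.norm(r.sense()["ft_force"]-f0)),1))
        if hit: print("HIT",a); break
    print("forces",mx)
def down(a): 
    r.movel(P(AX,a+YAW,.066,.08),Q(a+YAW),speed=.2)
    return r.movel(P(AX,a+YAW,.066,.027),speed=.08,force_limit=6)
E
python3 - <<'E'
from h import *
h=down(67.5); print("down hit",h)
if not h: stroke(67.5,112.5)
print(r.sense()["time_s"],r.sense()["eef_pos"],r.sense()["ft_force"])
im=r.grab_frame("scene"); cv2.imwrite("pics/s1.png",cv2.resize(im[150:270,210:390,::-1],None,fx=4,fy=4,interpolation=2))
E
```

```text
down hit False
forces [1.7, 3.7, 4.3, 4.4, 3.2, 1.5, 1.1, 0.6, 1.5]
9.4583 [0.47059624 0.16005858 0.02703134] [-0.14351437  0.81168936 -0.26973014]
```

View pics/s1.png

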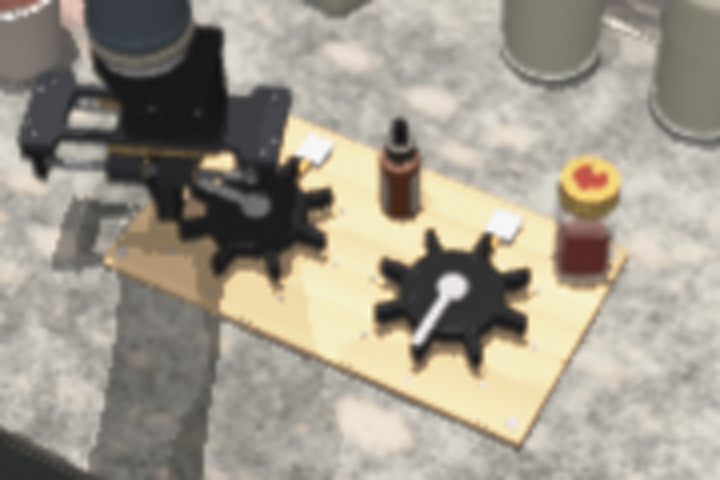

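Run:
```python
from h import *
up=lambda a,z=.09: r.movel(P(AX,a+YAW,.066,z),speed=.15)
stroke(112.5,157.5); up(157.5)
h=down(67.5); print("down hit",h)
if not h: stroke(67.5,112.5)
up(112.5,.12); r.movel(P(AX,112.5,.17,.25),speed=.2)
print(r.sense()["time_s"])
r.sleep(.5)
im=r.grab_frame("top"); a=im[160:240,250:385,::-1]
s=r.grab_frame("scene")[155:265,220:390,::-1]
cv2.imwrite("pics/t2.png",np.vstack([cv2.resize(a,(500,296),interpolation=2),cv2.resize(s,(500,300),interpolation=2)]))
```

```text
forces [1.2, 3.0, 4.6, 3.1, 1.5, 1.5, 1.1, 1.1, 0.7]
down hit False
forces [1.5, 2.9, 3.7, 2.2, 1.4, 0.1, 2.1, 1.6, 2.1]
19.1583
```

View pics/t2.png

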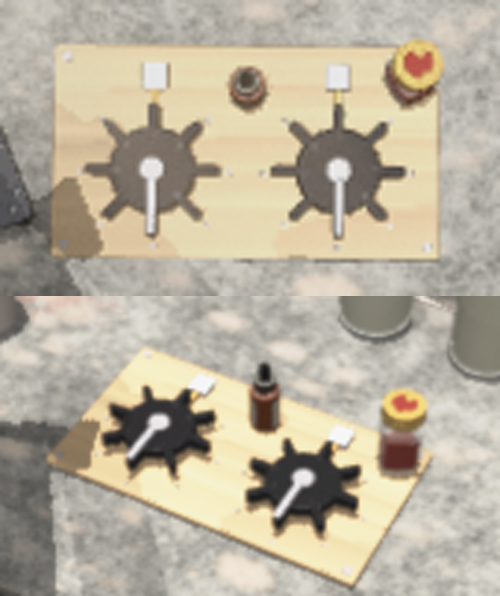

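Both ribs now point to the front edge, parallel. In the top crop the left rib runs from (151,168) to (151,233) and the right one from (338,170) to (338,236). The bottles stand where they were and the arm is clear.

```bash
python3 -c "
from bench import r
print(r.sense()['time_s'],r.sense()['ft_force']); r.hand_in()"
```

```text
19.7583 [-0.63656581 -0.23665541 -0.96984156]
the job is handed in; nothing more can be done
```

I turned the left wheel three clicks counter-clockwise, so its rib now points the same way as the right wheel's, and handed the job in at about 20 s. I pushed the lobes with the closed fingertips. The tool force, read after each step of the pushes, never exceeded 4.6 N.

- **Ribs:** in the last top and scene pictures both ribs point to the board's front edge and look parallel, and the lobes are in their click places. I judged this by eye and did not measure the angle or the distance between the rib ends.
- **Other things:** the right wheel, the dropper and the pigment jar look unmoved. The cup, tape, bowl and plaster block were not in the final crops; I saw no contact with them on the way.
- **Arm:** the gripper was clear of everything at hand-in.

The cameras' estimates of the left wheel's axis differed by up to about 4 mm, which stayed within the finger's clearance between the lobes.

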